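# Put the welding magnets and electrode cases away in the tool chest drawer

## Robot

A 6-joint arm with a two-finger parallel gripper is mounted at the origin on the work surface. World frame = base frame: x ahead of the robot, y to its left, z up, the work surface at z = 0. Lengths are in m, angles in rad, forces in N, time in s.
With the tool pointing down it reaches from about 0.275 to 0.825 m from the base axis. Payload 4.9 kg.
Tool frame: the origin (TCP) lies midway between the tips of the shut fingers; the grasp point (between the pads) lies 19 mm behind it (grip_point_offset is the distance from the TCP to the grasp point, in m); z points along the fingers, x is the direction in which the jaws open and shut, and the axes are right-handed (so a half turn about z gives the same grasp; the last joint's range is limited). The gripper opens to 85 mm and grips with 20 to 120 N. Pads are 22 mm wide; open, the fingers measure 114 mm over their backs; the gripper's body (76 mm by 85 mm) begins 54 mm behind the grasp point. The pads swing forward as they close: fully open they stand 13 mm farther back than shut.
Start: joints at [-1.315, 0.326, -0.193, 1.052, 0, 1.437], TCP at [0.209, -0.509, 0.231] pointing down, gripper open.
Joint ranges: [-2.65, 2.65], [-0.97, 1.79], [-1.3, 1.35], [-1.93, 2.1], [-1.47, 1.37], [-3.14, 3.14]. Speed limits (rad/s): [2.57, 2.57, 3.14, 3.14, 3.14, 3.14].

## Interface

Orientations are given as a rotation vector (axis times angle).
In Python, from cell import * gives the robot as it stands. Calls block until the motion is done:
- movep(position, orientation): joint-space move of the TCP to a pose.
- move_l(position, velocity=0.15, rot=None, until_force=None): straight line of the TCP; rot=None keeps the orientation; velocity is the mean speed in m/s. With until_force (N) it stops when the force on the tool has changed by that much, and returns True; else False.
- set_joints(angles): joint-space move.
- let_go() and grab(newtons=None): open the fingers fully, or close them until they stop; newtons is the grip in N (None keeps the last).
- sleep(seconds).
- ik(position, orientation): joint angles nearest the present ones, or None.
- get_state(): the state.
- grab_frame(name): name is "scene" or "top" or "wrist"; returns a dict with "img" (480x640x3 uint8, red, green, blue), "fx", "fy", "cx", "cy" (pixels), "cam_to_world" (4x4, takes a point from camera to world coordinates); the wrist camera has in their place "T_tool_cam" (4x4, takes a point from camera to tool coordinates, whose origin is the TCP and whose axes are the tool frame's). Camera axes: x right, y down, z forward; pixel columns grow to the right and rows downward; lengths in m; the calibration is good to about 2 mm. The wrist camera is an equidistant fisheye: a pixel r from the principal point sees the ray r / f radians off the axis. A picture is of the moment at which its call begins: read the wrist's pose just before it. There is no depth.
A pose or a line that the arm cannot do raises MotionError and nothing moves.
- sign_off(): hands the job in, once; it reports no verdict.
Trained networks look in the newest picture that a camera, given by its name, has taken for a name from the list of things; names that differ only in an ending like _2 or _b are one class to them, and where a whole thing is asked for, a point or a joint stands for the part that bears it (a point fixed in the world has none). Each returns a list of dicts, best first, with "score" (0 to 1); they miss things now and then, are a little off and sometimes report something else, mostly with a low value. They report only what shows in the picture. A call takes as long as a camera call. They do not tell look-alikes from the thing itself.
- spot_in(camera, name): "centre" ([column, row] in pixels, amid what is visible of it).
- silhouettes(camera, name): "mask" (480x640 bool, what is visible of it) and "centre" ([column, row] in pixels, amid what is visible of it).
- tip_of(camera, name): "centre" ([column, row] in pixels: a listed point, or the origin of a listed thing).
The state is a dict: "clock": time; "q": joint angles; "joint_velocities": joint speeds; "tau": joint torques, N m; "position": TCP position; "eef_rot": TCP orientation; "contact_force": force on the tool from outside, world axes, zero at the start; "wrist_torque": the same for the moment, N m; "finger_gap": opening from 0.0 (shut) to 1.0 (fully open).
Only numpy, scipy, OpenCV 4.12 (cv2) and the standard library are available. Lean on these libraries where they do the work, as an engineer would, in place of code of your own. Each camera call takes 0.05 s, during which the arm holds its last target.

## Task

Clear up after tacking: pull the top drawer of the blue tool chest right out to its stop, slide every red welding magnet down on edge into a slot of its own in the drawer's black rack, point up and fully home on the slot's floor, and lay the blue and the yellow electrode case flat in the plain bay beside the rack. When all are in, push the drawer fully shut, and leave everything else on the bench where it is.

Things in the scene. Friction and masses are not known exactly. Their poses are not given: they have to be found in the camera images.
- drawer (a joint): the top drawer of the blue tool chest on the bench: how far it is out, in m: 0 closed flush, 0.180 fully out at its stop. It slides along the chest's front direction (towards the robot), runs with about 3 N of friction and stays where it is left. It may start slightly ajar.
- handle (a point): middle of the top drawer's steel bar handle, on the drawer. x points into the chest (the drawer opens along -x), y left along the bar, z up. Bar 130 mm long, 10 thick, its centre 38 mm off the front face (33 clear behind it), 178 above the bench, 22 below the chest's top, 8 below the front's top edge. Chest 300 deep, 366 wide, 200 high.
- bay (a point): centre of the floor of the plain compartment at the right (-y) of the drawer, on the drawer; axes as the handle's. Inside 162 mm along x, 139 along y; floor 94 above the bench. Drawer sides 40 high, its front 92 above the floor, the rack at the bay's left 22 high. Clear of the chest when the drawer is fully out.
- slot1 (a point): slot 1 of 4 in the black rack at the left of the drawer (1 next to the bay, 4 farthest left; pitch 45 mm): centre of its floor, 94 mm above the bench, on the drawer; axes as the handle's. The slot runs along x (162 long, ended by the drawer's front and a cross wall), 20 wide along y, 22 deep, mouth edges rounded 4 mm.
- slot2 (a point): slot 2 of 4 in the black rack at the left of the drawer (1 next to the bay, 4 farthest left; pitch 45 mm): centre of its floor, 94 mm above the bench, on the drawer; axes as the handle's. The slot runs along x (162 long, ended by the drawer's front and a cross wall), 20 wide along y, 22 deep, mouth edges rounded 4 mm.
- slot3 (a point): slot 3 of 4 in the black rack at the left of the drawer (1 next to the bay, 4 farthest left; pitch 45 mm): centre of its floor, 94 mm above the bench, on the drawer; axes as the handle's. The slot runs along x (162 long, ended by the drawer's front and a cross wall), 20 wide along y, 22 deep, mouth edges rounded 4 mm.
- slot4 (a point): slot 4 of 4 in the black rack at the left of the drawer (1 next to the bay, 4 farthest left; pitch 45 mm): centre of its floor, 94 mm above the bench, on the drawer; axes as the handle's. The slot runs along x (162 long, ended by the drawer's front and a cross wall), 20 wide along y, 22 deep, mouth edges rounded 4 mm.
- magnet1: red welding magnet (arrow magnet), 16 mm thick, 220 g, standing on edge on its base, point up. Origin: centre of the underside; x along the base, y through the thickness, z up. A base bar 100 x 16 x 20 mm high, and above it a square set on its corner, widest (64 mm) at height 32, 36 mm at height 46, point at 64. Attracts nothing; tips over if pushed sideways. May be absent.
- magnet2: red welding magnet (arrow magnet), 16 mm thick, 220 g, standing on edge on its base, point up. Origin: centre of the underside; x along the base, y through the thickness, z up. A base bar 100 x 16 x 20 mm high, and above it a square set on its corner, widest (64 mm) at height 32, 36 mm at height 46, point at 64. Attracts nothing; tips over if pushed sideways. May be absent.
- magnet3: red welding magnet (arrow magnet), 16 mm thick, 220 g, standing on edge on its base, point up. Origin: centre of the underside; x along the base, y through the thickness, z up. A base bar 100 x 16 x 20 mm high, and above it a square set on its corner, widest (64 mm) at height 32, 36 mm at height 46, point at 64. Attracts nothing; tips over if pushed sideways. May be absent.
- magnet4: red welding magnet (arrow magnet), 16 mm thick, 220 g, standing on edge on its base, point up. Origin: centre of the underside; x along the base, y through the thickness, z up. A base bar 100 x 16 x 20 mm high, and above it a square set on its corner, widest (64 mm) at height 32, 36 mm at height 46, point at 64. Attracts nothing; tips over if pushed sideways. May be absent.
- case_blue: blue flat plastic electrode case with a grey cap, 120 x 30 x 14 mm high, 80 g, lying flat on the bench. Origin: centre of the underside; x along its length, y across, z up.
- case_yellow: yellow flat plastic electrode case with a grey cap, 120 x 30 x 14 mm high, 80 g, lying flat on the bench. Origin: centre of the underside; x along its length, y across, z up.
- tube: bystander: dark square steel tube offcut, 100 x 25 x 25 mm, lying; origin at the centre of the underside, x along it
- tin: bystander: low round tin, 62 mm diameter, 30 mm high; origin under its centre
- rod_cup: bystander at the back: white cup 56 mm diameter, 80 mm high, with copper rods standing in it up to 155 mm; origin under its centre
- spray: bystander at the left: spray can 56 mm diameter, 170 mm high; origin under its centre
- brush: bystander at the right: brush lying on the bench
- hammer: bystander at the right: hammer lying on the bench
- glasses: bystander at the left: clear safety glasses, about 140 mm wide
Things that resemble listed ones, but are neither listed nor needed, are in the scene too. There is more than one size of the case_blue; the one meant has the size given above.

How it is judged:
On the way, in this order (a step that is already met when the one before it is completed fails the run):
1. the drawer is pulled out to its stop (at least 174 of 180 mm) (value of joint drawer above 0.174 m), for 0.2 s.
2. with the drawer still at least 140 mm out, every magnet stands fully home in a slot, both cases lie flat in the bay, and none is held (angle between each of magnet1, magnet2, magnet3, magnet4's own z axis and vertical below 0.2 rad and x of magnet1 in the frame of slot1 between -0.045 and 0.045 m and y of magnet1 in the frame of slot1 between -0.008 and 0.143 m and z of magnet1 in the frame of slot1 between -0.006 and 0.006 m and x of magnet2 in the frame of slot1 between -0.045 and 0.045 m and y of magnet2 in the frame of slot1 between -0.008 and 0.143 m and z of magnet2 in the frame of slot1 between -0.006 and 0.006 m and x of magnet3 in the frame of slot1 between -0.045 and 0.045 m and y of magnet3 in the frame of slot1 between -0.008 and 0.143 m and z of magnet3 in the frame of slot1 between -0.006 and 0.006 m and x of magnet4 in the frame of slot1 between -0.045 and 0.045 m and y of magnet4 in the frame of slot1 between -0.008 and 0.143 m and z of magnet4 in the frame of slot1 between -0.006 and 0.006 m and angle between each of case_blue, case_yellow's own z axis and vertical below 0.15 rad and x of case_blue in the frame of bay between -0.04 and 0.04 m and y of case_blue in the frame of bay between -0.06 and 0.06 m and z of case_blue in the frame of bay between -0.006 and 0.022 m and x of case_yellow in the frame of bay between -0.04 and 0.04 m and y of case_yellow in the frame of bay between -0.06 and 0.06 m and z of case_yellow in the frame of bay between -0.006 and 0.022 m and value of joint drawer above 0.14 m and contact force between each of magnet1, magnet2, magnet3, magnet4, case_blue, case_yellow and the fingers below 0.2 N), for 0.2 s.
At the end, for the whole second after the job is handed in: Drawer shut (under 5 mm out); every magnet present upright (0.2 rad) in a slot, its base within 6 mm of the slot's floor and centre line; both cases flat (0.15 rad) in the bay, side by side or one on the other; all at rest (value of joint drawer below 0.005 m and angle between each of magnet1, magnet2, magnet3, magnet4's own z axis and vertical below 0.2 rad and x of magnet1 in the frame of slot1 between -0.045 and 0.045 m and y of magnet1 in the frame of slot1 between -0.008 and 0.143 m and z of magnet1 in the frame of slot1 between -0.006 and 0.006 m and x of magnet2 in the frame of slot1 between -0.045 and 0.045 m and y of magnet2 in the frame of slot1 between -0.008 and 0.143 m and z of magnet2 in the frame of slot1 between -0.006 and 0.006 m and x of magnet3 in the frame of slot1 between -0.045 and 0.045 m and y of magnet3 in the frame of slot1 between -0.008 and 0.143 m and z of magnet3 in the frame of slot1 between -0.006 and 0.006 m and x of magnet4 in the frame of slot1 between -0.045 and 0.045 m and y of magnet4 in the frame of slot1 between -0.008 and 0.143 m and z of magnet4 in the frame of slot1 between -0.006 and 0.006 m and angle between each of case_blue, case_yellow's own z axis and vertical below 0.15 rad and x of case_blue in the frame of bay between -0.04 and 0.04 m and y of case_blue in the frame of bay between -0.06 and 0.06 m and z of case_blue in the frame of bay between -0.006 and 0.022 m and x of case_yellow in the frame of bay between -0.04 and 0.04 m and y of case_yellow in the frame of bay between -0.06 and 0.06 m and z of case_yellow in the frame of bay between -0.006 and 0.022 m and linear speed of each of magnet1, magnet2, magnet3, magnet4, case_blue, case_yellow below 0.03 m/s); the robot touches nothing.
It fails at once if the tube offcut or the tin is knocked over or moved more than 30 mm (distance of any of tube, tin from where it was at the start of the episode above 0.03 m or angle between any of tube, tin's own z axis and vertical above 0.5 rad).
It fails at once if the cup, the spray can or the glasses are knocked over or moved more than 30 mm (distance of any of rod_cup, spray, glasses from where it was at the start of the episode above 0.03 m or angle between any of rod_cup, spray, glasses's own z axis and vertical above 0.5 rad).
It fails at once if the brush or the hammer is knocked over or moved more than 30 mm (distance of any of brush, hammer from where it was at the start of the episode above 0.03 m).
Of magnet1, magnet2, magnet3, magnet4 only 2 to 4 are there at a start; the rules pass over those that are not, and their reading is None.
At some moment in a run one of case_blue, case_yellow may be knocked a few centimetres aside while the robot is not near it.
It also fails if it takes over 210 s, if anything falls off the work surface, if the arm or the gripper's body presses on something with over 40 N, if the wrist force passes 120 N, or if a joint passes its speed limit or range.

## Working session

There is one attempt and no reset: what is moved stays moved. The work goes in short steps, each a Python script; the robot and the scene stay as the last script left them, time stands still between calls to the robot, and variables do not carry over. Pictures are saved under pics/ and viewed, and the job is handed in when it is done.

```bash
ls; mkdir -p pics; python3 - <<'E'
from cell import *
import cv2
print(get_state())
for n in ("scene","top","wrist"):
    f=grab_frame(n); cv2.imwrite(f"pics/{n}0.png",f["img"][:,:,::-1])
    print(n,{k:v for k,v in f.items() if k!="img"})
E
```

```text
pics
{'clock': 0.0, 'q': array([-1.31518485e+00,  3.26931721e-01, -1.93565305e-01,  1.05198249e+00,
       -6.77244853e-06,  1.43658572e+00]), 'joint_velocities': array([ 1.37364855e-03, -1.02682940e-03,  2.91671885e-05, -4.76737242e-04,
       -1.43699213e-03, -1.64951927e-03]), 'tau': array([ 1.37090097e-03, -4.43395758e+01,  2.62442100e+01,  1.55040971e-02,
       -1.46534658e-04, -6.30869309e-06]), 'position': array([ 0.20887266, -0.5081858 ,  0.23051549]), 'eef_rot': array([-2.60870224e+00,  1.74851234e+00,  1.98587380e-03]), 'contact_force': array([-0.53736765, -0.12881264,  0.15178629]), 'wrist_torque': array([ 0.03539868,  0.00650593, -0.00344833]), 'finger_gap': 1.0030579126582995}
scene {'fx': 504.32136146064244, 'fy': 504.32136146064244, 'cx': 319.1035142608638, 'cy': 239.09469185898652, 'cam_to_world': array([[-0.30425592,  0.67017175, -0.67697722,  1.40548098],
       [ 0.95254205,  0.2211955 , -0.20913199,  0.27478255],
       [ 0.00958996, -0.70847891, -0.70566682,  1.05809633],
       [ 0.        ,  0.        ,  0.        ,  1.        ]])}
top {'fx': 520.1806536420365
[... 201 characters left out ...]
1, -2.16351782e-02,  7.07431233e-04,
         2.28656215e-02],
       [ 1.22093639e-03, -8.89881464e-02, -9.96031937e-01,
         1.54316932e+00],
       [ 0.00000000e+00,  0.00000000e+00,  0.00000000e+00,
         1.00000000e+00]])}
wrist {'fx': 371.64829954431775, 'fy': 371.64829954431775, 'cx': 325.0919146423982, 'cy': 243.81338927461178, 'T_tool_cam': array([[ 9.99999343e-01,  9.31956712e-04,  6.66987894e-04,
         3.95423100e-04],
       [-1.09278058e-03,  9.50763860e-01,  3.09914324e-01,
        -7.81020751e-02],
       [-3.45321250e-04, -3.09914850e-01,  9.50764254e-01,
        -1.42742171e-01],
       [ 0.00000000e+00,  0.00000000e+00,  0.00000000e+00,
         1.00000000e+00]])}
```

View pics/scene0.png

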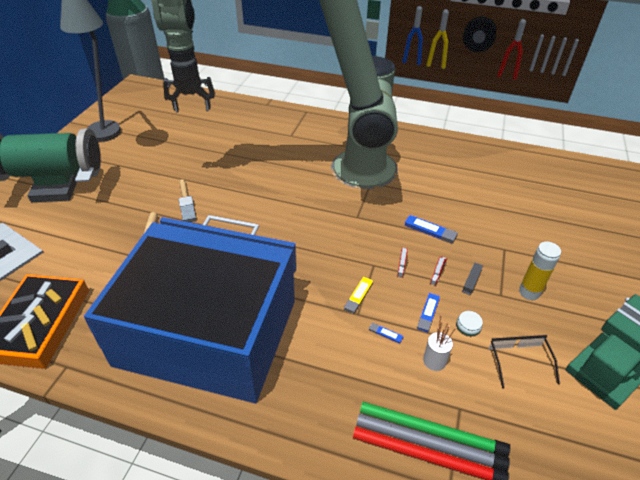

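View pics/top0.png

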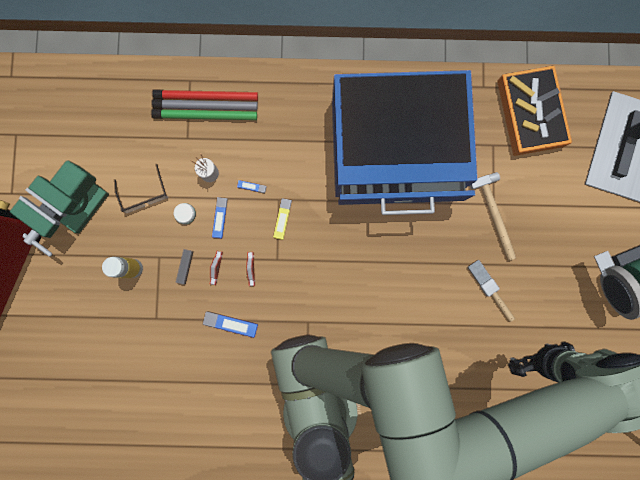

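View pics/wrist0.png

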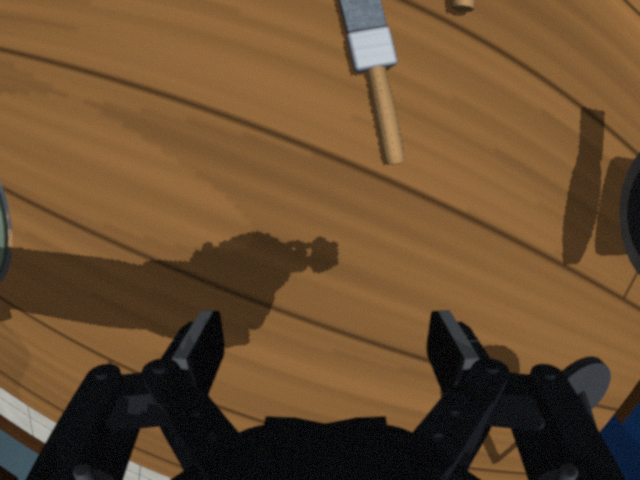

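```bash
cat > h.py <<'E'
from cell import *
import numpy as np, cv2
from scipy.optimize import minimize
from scipy.spatial.transform import Rotation as R
def box(x,y,z0,z1): return np.array([[a*x/2,b*y/2,c] for a in(-1,1) for b in(-1,1) for c in(z0,z1)])
def prism(pts,t): return np.array([[p[0],s*t/2,p[1]] for p in pts for s in(-1,1)])
MAG=[box(.1,.016,0,.02),prism([(-.02,.02),(-.032,.032),(0,.064),(.032,.032),(.02,.02)],.016)]
CASE=[box(.12,.03,0,.014)]
class Cam:
    def __init__(s,name):
        st=get_state(); s.f=grab_frame(name); s.name=name; s.img=s.f["img"]
        s.fish=name=="wrist"
        if s.fish:
            T=np.eye(4);T[:3,:3]=R.from_rotvec(st["eef_rot"]).as_matrix();T[:3,3]=st["position"]
            s.T=T@s.f["T_tool_cam"]
        else: s.T=s.f["cam_to_world"]
        s.Ti=np.linalg.inv(s.T)
    def proj(s,P):
        P=np.atleast_2d(P); p=P@s.Ti[:3,:3].T+s.Ti[:3,3]
        if s.fish:
            r=np.hypot(p[:,0],p[:,1])+1e-12; th=np.arctan2(r,p[:,2]); k=th/r
            q=p[:,:2]*k[:,None]
        else: q=p[:,:2]/p[:,2:]
        return q*[s.f["fx"],s.f["fy"]]+[s.f["cx"],s.f["cy"]]
    def ray(s,uv):
        q=(np.atleast_2d(uv)-[s.f["cx"],s.f["cy"]])/[s.f["fx"],s.f["fy"]]
        if s.fish:
            th=np.hypot(q[:,0],q[:,1])+1e-12
            d=np.c_[q*(np.sin(th)/th)[:,None],np.cos(th)]
        else: d=np.c_[q,np.ones(len(q))]
        return d@s.T[:3,:3].T
    def onplane(s,uv,z):
        d=s.ray(uv); o=s.T[:3,3]; return o+d*((z-o[2])/d[:,2])[:,None]
    def save(s,n,scale=1): cv2.imwrite(f"pics/{n}.png",cv2.resize(s.img,None,fx=scale,fy=scale)[:,:,::-1])
    def sil(s,parts,pose,z=0):
        x,y,a=pose; c,sn=np.cos(a),np.sin(a); M=np.array([[c,-sn,0],[sn,c,0],[0,0,1]])
        m=np.zeros((480,640),np.uint8)
        for p in parts:
            q=s.proj(p@M.T+[x,y,z]); h=cv2.convexHull((q*256).astype(np.int32).reshape(-1,1,2))
            cv2.fillPoly(m,[h],255,cv2.LINE_AA,8)
        return m/255.
def fit(views,parts,init,z=0):
    """views: list of (cam,mask)"""
    def cost(p):
        c=0
        for cam,m in views:
            s=cam.sil(parts,p,z); c+=1-np.minimum(s,m).sum()/np.maximum(s,m).sum()
        return c/len(views)
    best=None
    for a in np.atleast_1d(init[2]):
        s=np.array([[init[0],init[1],a]]*4); s[1,0]+=.01; s[2,1]+=.01; s[3,2]+=.25
        r=minimize(cost,s[0],method="Nelder-Mead",options=dict(initial_simplex=s,xatol=1e-4,fatol=1e-4,maxiter=250))
        if best is None or r.fun<best.fun: best=r
    return best.x,best.fun
def locate(cam,name,parts,z=0,h=.02):
    out=[]
    for d in silhouettes(cam.name,name):
        m=d["mask"].astype(float)
        if m.sum()<20: continue
        c=np.argwhere(m>0)[:,::-1].mean(0)
        p=cam.onplane(c,z+h)[0]
        v,e=fit([(cam,m)],parts,(p[0],p[1],np.array([0,.8,1.57,2.35])),z)
        out.append((d["score"],v,e,d["centre"],int(m.sum())))
    return out
def down(yaw):
    """tool pointing down, tool x (jaw dir) at yaw in world"""
    c,s=np.cos(yaw),np.sin(yaw)
    return R.from_matrix(np.array([[c,s,0],[s,-c,0],[0,0,-1]])).as_rotvec()
E
python3 - <<'E'
from h import *
np.set_printoptions(precision=4,suppress=True)
t=Cam("top");
for n,p in (("magnet1",MAG),("case_blue",CASE),("case_yellow",CASE)):
    for o in locate(t,n,p): print("top",n,o)
for n in ("handle","bay","slot1","slot4","tube","tin","rod_cup","hammer","drawer"):
    print(n,tip_of("top",n))
s=Cam("scene")
for n,p in (("magnet1",MAG),("case_blue",CASE),("case_yellow",CASE)):
    for o in locate(s,n,p): print("scene",n,o)
print(tip_of("scene","handle"))
print(get_state()["clock"])
E
```

```text
top magnet1 (0.69, array([0.4128, 0.214 , 3.2205]), np.float64(0.20146838241098908), [253.8, 268.1], 238)
top magnet1 (0.49, array([0.4126, 0.3174, 2.9773]), np.float64(0.10964188635797123), [215.2, 266.1], 300)
top case_blue (0.88, array([0.5606, 0.3123, 3.0493]), np.float64(0.18188522134566487), [221.3, 216.0], 418)
top case_blue (0.76, array([0.2495, 0.2677, 1.3446]), np.float64(0.2734527224332636), [234.0, 327.1], 758)
top case_blue (0.56, array([0.6552, 0.2163, 1.3623]), np.float64(0.5714424895874775), [250.4, 186.3], 207)
top case_yellow (0.68, array([0.5612, 0.1262, 2.9605]), np.float64(0.15257083066341137), [281.1, 216.9], 411)
handle [{'centre': [406.1, 211.0], 'score': 0.64}]
bay [{'centre': [493.6, 218.2], 'score': 0.32}]
slot1 []
slot4 []
tube [{'centre': [183.8, 263.0], 'score': 0.8}, {'centre': [208.8, 172.6], 'score': 0.2}]
tin [{'centre': [186.5, 215.0], 'score': 0.84}, {'centre': [218.9, 217.1], 'score': 0.26}]
rod_cup [{'centre': [209.9, 177.2], 'score': 0.65}, {'centre': [221.4, 216.3], 'score': 0.53}]
hammer [{'centre': [494.7, 217.1], 'score': 0.67}]Traceback (most recent call last):
  File "<stdin>", line 7, in <module>
ValueError: it knows: bay, brush, case_blue, case_yellow, glasses, hammer, handle, magnet, rod_cup, slot, spray, tin, tube
```

```bash
python3 - <<'E'
from h import *
t=Cam("top");c=t.img[50:240,310:530]
cv2.imwrite("pics/crop1.png",cv2.resize(c,None,fx=3.5,fy=3,interpolation=cv2.INTER_CUBIC)[:,:,::-1])
s=Cam("scene");c=s.img[180:380,320:560]
cv2.imwrite("pics/crop2.png",cv2.resize(c,None,fx=3,fy=3,interpolation=cv2.INTER_CUBIC)[:,:,::-1])
E
```

```text
(no output)
```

View pics/crop1.png

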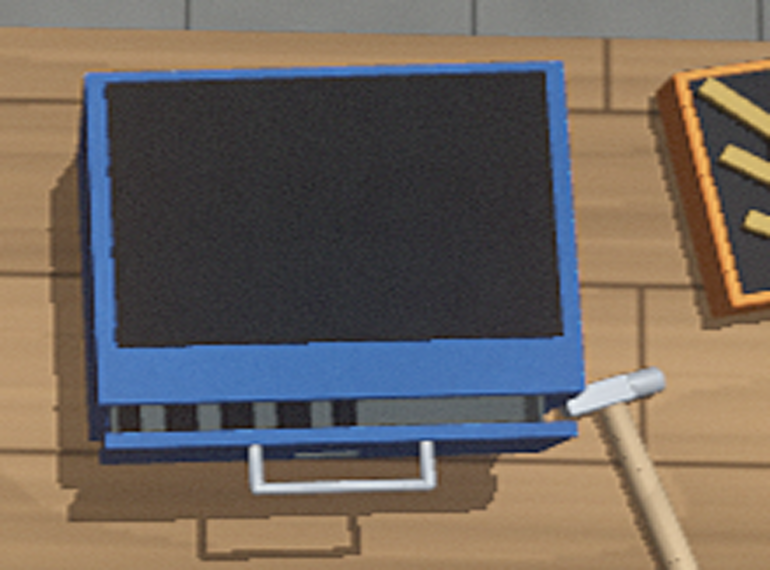

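View pics/crop2.png

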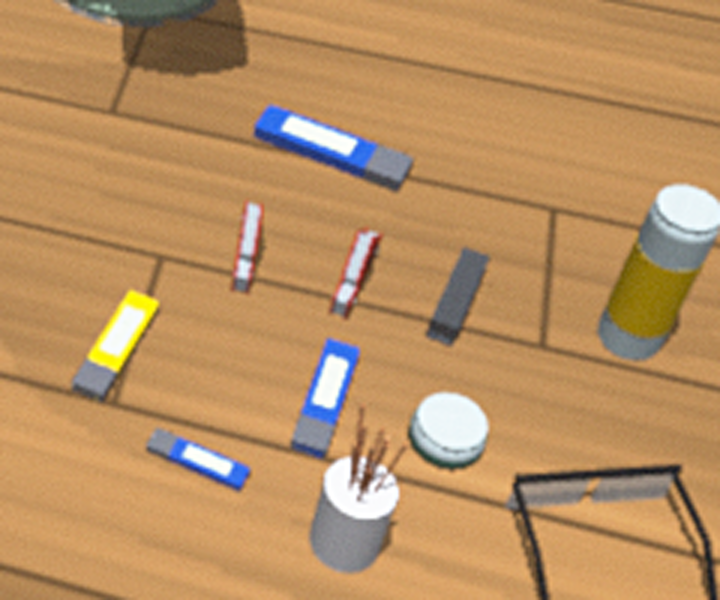

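```bash
python3 - <<'E'
from h import *
np.set_printoptions(precision=4,suppress=True)
t=Cam("top")
P=t.onplane([(338,184.3),(476.3,179.3),(334.3,75),(470.9,70.7)],.2);print(P)
print(np.linalg.norm(P[0]-P[1]),np.linalg.norm(P[0]-P[2]))
d=P[0]-P[1];print("yaw",np.arctan2(-d[0],d[1]));d=P[2]-P[3];print("yaw",np.arctan2(-d[0],d[1]))
d=P[2]-P[0];print("yaw",np.arctan2(d[1],d[0]))
print(t.onplane([(383.7,213.3),(432.9,211.3)],.18))
s=Cam("scene")
for n,p in (("magnet1",MAG),("case_blue",CASE),("case_yellow",CASE)):
    for o in locate(s,n,p): print("scene",n,o)
# joint look pose
movep([.36,-.09,.40],down(0)); w=Cam("wrist"); w.save("w1")
print(tip_of("wrist","handle"),tip_of("wrist","slot1"),tip_of("wrist","bay"))
print(get_state()["clock"])
E
```

```text
[[ 0.6311 -0.0313  0.2   ]
 [ 0.6522 -0.3932  0.2   ]
 [ 0.926  -0.0162  0.2   ]
 [ 0.9459 -0.3805  0.2   ]]
0.3624934772306351 0.295304194732481
yaw 0.05844299170848321
yaw 0.05459881679198826
yaw 0.05123059245101313
[[ 0.5599 -0.1542  0.18  ]
 [ 0.5681 -0.2841  0.18  ]]
scene magnet1 (0.76, array([0.4135, 0.2153, 0.0685]), np.float64(0.24363956423541921), [402.2, 262.2], 180)
scene magnet1 (0.48, array([ 0.415 ,  0.3168, -0.1578]), np.float64(0.13170070772734455), [438.0, 268.4], 242)
scene case_blue (0.7, array([0.661 , 0.2256, 1.2068]), np.float64(0.5835447625951431), [388.8, 333.1], 293)
scene case_blue (0.69, array([0.5626, 0.3116, 3.067 ]), np.float64(0.2826536160957043), [426.5, 312.7], 388)
scene case_blue (0.62, array([0.2526, 0.2787, 1.3618]), np.float64(0.1980704747338078), [435.0, 230.3], 586)
scene case_yellow (0.8, array([ 0.5635,  0.1262, -0.1581]), np.float64(0.09729558114699688), [359.0, 296.5], 498)
[{'centre': [494.7, 311.0], 'score': 0.86}, {'centre': [553.0, 248.5], 'score': 0.48}] [{'centre': [560.7, 221.4], 'score': 0.92}, {'centre': [561.9, 190.1], 'score': 0.9}, {'centre': [556.3, 250.4], 'score': 0.89}, {'centre': [551.3, 276.1], 'score': 0.59}] [{'centre': [541.0, 332.5], 'score': 0.8}]
3.0333
```

View pics/w1.png

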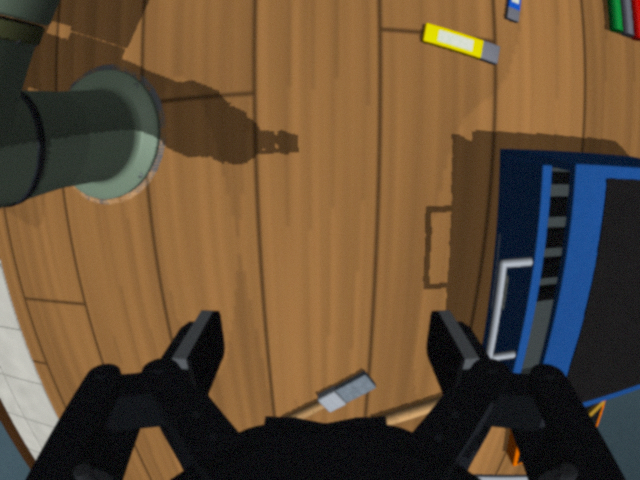

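```bash
python3 - <<'E'
from h import *
np.set_printoptions(precision=4,suppress=True)
w=Cam("wrist"); print(w.onplane([494.7,311],.178), w.onplane([[500,261],[490,356]],.178))
yaw=.055; ex=np.array([np.cos(yaw),np.sin(yaw),0]); h=np.array([.564,-.219,0])
p=h-.029*ex
movep(p+[0,0,.26],down(yaw)); 
print(move_l(p+[0,0,.147],.08,until_force=8))
print(get_state()["position"],get_state()["contact_force"])
w=Cam("wrist"); w.save("w2"); print(get_state()["clock"])
E
```

```text
[[ 0.5621 -0.2154  0.178 ]] [[ 0.557  -0.1512  0.178 ]
 [ 0.5701 -0.2819  0.178 ]]
False
[ 0.5354 -0.2208  0.1476] [0.3926 0.5842 0.5457]
5.7167
```

View pics/w2.png

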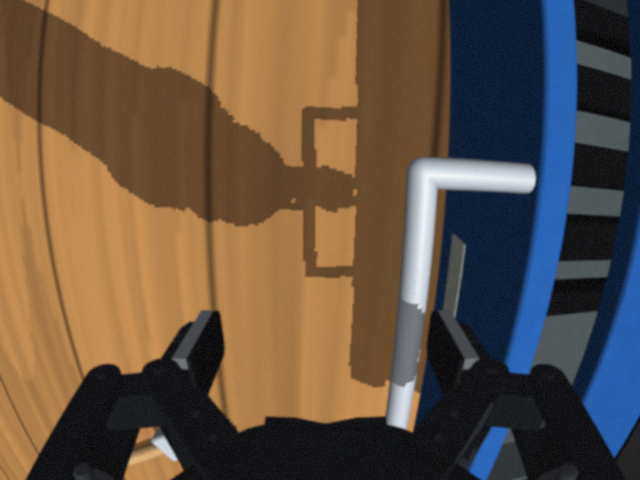

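Rear finger sits behind the bar (column ~440), bar at ~410, and the bar is nearly vertical in the image. Pull.

```bash
python3 - <<'E'
from h import *
np.set_printoptions(precision=4,suppress=True)
yaw=.055; ex=np.array([np.cos(yaw),np.sin(yaw),0])
p=get_state()["position"]
print(move_l(p-.20*ex,.06,until_force=18))
s=get_state(); print(s["position"],(p-s["position"])@ex,s["contact_force"])
sleep(.3); s=get_state();print(s["contact_force"])
t=Cam("top"); t.save("t2"); w=Cam("wrist"); w.save("w3"); print(s["clock"])
E
```

```text
True
[ 0.3765 -0.2294  0.1477] 0.1591162276034676 [2.9517 0.4078 1.4193]
[ 1.6403 -1.3084  1.7987]
8.3667
```

View pics/t2.png

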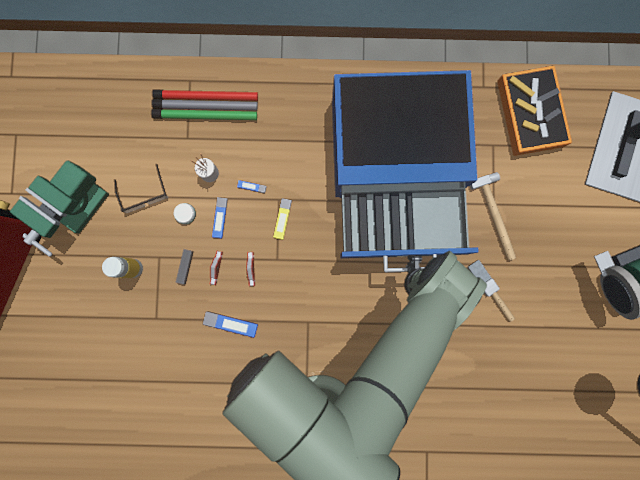

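```bash
python3 - <<'E'
from h import *
np.set_printoptions(precision=4,suppress=True)
yaw=.055; ex=np.array([np.cos(yaw),np.sin(yaw),0])
p=get_state()["position"]
move_l(p+.006*ex,.05); p=get_state()["position"]
move_l(p+[0,0,.1],.15)
movep([.48,-.28,.36],down(yaw))
w=Cam("wrist"); w.save("w4",1.25)
for n in("slot1","bay","handle"):
    for d in tip_of("wrist",n): print(n,d,w.onplane(d["centre"],.178 if n=="handle" else .094))
print(get_state()["clock"])
E
```

```text
slot1 {'centre': [393.1, 145.3], 'score': 0.97} [[ 0.5483 -0.2154  0.094 ]]
slot1 {'centre': [397.1, 70.0], 'score': 0.96} [[ 0.547  -0.1313  0.094 ]]
slot1 {'centre': [392.0, 30.9], 'score': 0.82} [[ 0.5391 -0.0867  0.094 ]]
slot1 {'centre': [392.1, 108.8], 'score': 0.79} [[ 0.5442 -0.1753  0.094 ]]
slot1 {'centre': [242.0, 319.4], 'score': 0.28} [[ 0.3803 -0.44    0.094 ]]
bay {'centre': [389.2, 233.3], 'score': 0.65} [[ 0.5533 -0.3159  0.094 ]]
handle {'centre': [254.6, 152.4], 'score': 0.88} [[ 0.413  -0.2255  0.178 ]]
10.4333
```

View pics/w4.png

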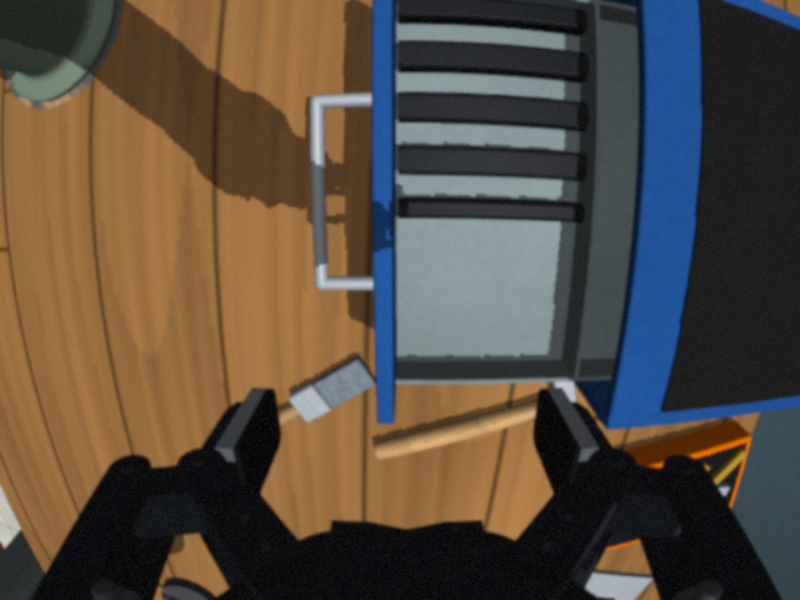

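```bash
python3 - <<'E'
from h import *
np.set_printoptions(precision=4,suppress=True)
yaw=.055; ex=np.array([np.cos(yaw),np.sin(yaw),0]); ey=np.array([-np.sin(yaw),np.cos(yaw),0])
for nm,y in (("a",-.2154),("b",-.1313)):
    c=np.array([.546,y,0])
    p=c-.078*ey; p[2]=.30
    movep(p,down(yaw)); sleep(.3)
    w=Cam("wrist"); w.save("w5"+nm)
    g=w.img.astype(int).sum(2)/3
    # sample in plane z=.116 along ey for various x
    o0=np.array([.546,-.2154,0])
    for dx in (-.06,-.04,-.02,0,.02,.04,.06):
        ss=np.arange(-.06,.16,.0005)
        P=o0+dx*ex+ss[:,None]*ey+[0,0,.110]
        uv=w.proj(P); ok=(uv[:,1]>2)&(uv[:,1]<478)&(uv[:,0]>2)&(uv[:,0]<638)
        v=cv2.remap(g.astype(np.float32),uv[:,0].astype(np.float32).reshape(1,-1),uv[:,1].astype(np.float32).reshape(1,-1),cv2.INTER_LINEAR)[0]
        v[~ok]=np.nan
        b=(v>95).astype(int); e=np.where(np.diff(b)!=0)[0]
        print(nm,dx,[f"{'+' if b[i+1] else '-'}{ss[i]*1000:.1f}" for i in e if ok[i] and ok[i+1]])
print(get_state()["clock"])
E
```

```text
a -0.06 ['--59.5', '+-3.5', '-5.5', '+31.0', '-48.0', '+75.5', '-91.0']
a -0.04 ['--53.5', '+-50.0', '--44.5', '+-12.5', '-5.5', '+30.0', '-48.5', '+75.5', '-91.0']
a -0.02 ['--52.0', '+-44.0', '--41.5', '+-13.5', '-5.0', '+30.5', '-48.5', '+75.5', '-91.0']
a 0 ['--51.0', '+-12.5', '-5.0', '+31.0', '-48.0', '+75.5', '-91.0']
a 0.02 ['--31.0', '+-13.5', '-5.0', '+30.5', '-48.0', '+75.5', '-91.0']
a 0.04 ['--31.0', '+-12.5', '-5.0', '+31.0', '-48.0', '+75.0', '-91.0']
a 0.06 ['--31.5', '+-13.0', '-5.0', '+30.5', '-48.0', '+75.0', '-91.0']
b -0.06 ['--32.0', '+-9.5', '-5.0', '+34.0', '-48.5', '+76.5', '-95.0', '+120.5', '-138.0']
b -0.04 ['--32.0', '+-9.0', '-5.0', '+33.5', '-48.5', '+76.0', '-95.0', '+119.5', '-138.0']
b -0.02 ['--31.5', '+-9.5', '-5.0', '+34.5', '-47.0', '+48.0', '-48.5', '+76.0', '-95.0', '+120.0', '-138.0']
b 0 ['--31.5', '+-9.0', '-5.0', '+34.5', '-48.5', '+75.5', '-95.0', '+119.5', '-138.0']
b 0.02 ['--31.5', '+-10.0', '-5.0', '+33.0', '-50.5', '+76.5', '-95.0', '+120.0', '-138.0']
b 0.04 ['--31.5', '+-9.0', '-5.5', '+33.5', '-50.5', '+76.5', '-95.0', '+119.5', '-138.0']
b 0.06 ['--31.5', '+-9.5', '-5.0', '+33.0', '-50.5', '+76.0', '-95.0', '+120.0', '-138.0']
12.025
```

View pics/w5a.png

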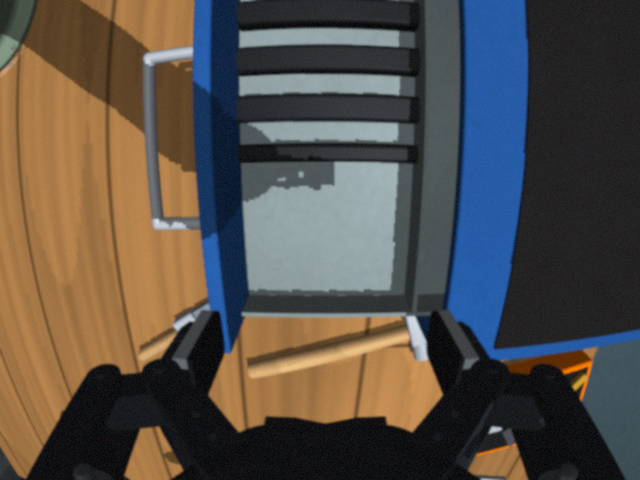

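```bash
python3 - <<'E'
from h import *
np.set_printoptions(precision=4,suppress=True)
w=Cam("wrist"); P=w.onplane([[240,150],[415,153]],.10); print(P)
for th in (-1.57+.055,1.57+.055):
  for p in ([.54,-.215,.15],[.41,.265,.3],[.56,.31,.1]):
    print(th,p,ik(p,down(th)))
th=-1.57
movep([.40,.265,.28],down(th)); sleep(.2)
w=Cam("wrist"); w.save("w6")
for o in locate(w,"magnet1",MAG): print(o)
print(get_state()["clock"])
E
```

```text
[[ 0.4669 -0.1559  0.1   ]
 [ 0.6297 -0.1496  0.1   ]]
-1.5150000000000001 [0.54, -0.215, 0.15] [-0.5059  0.4472 -0.2287  0.8949  0.      2.5799]
-1.5150000000000001 [0.41, 0.265, 0.3] [ 0.4225  0.172  -0.22    1.1788  0.     -2.7749]
-1.5150000000000001 [0.56, 0.31, 0.1] [ 0.3903  0.5958 -0.1143  0.8607  0.     -2.807 ]
1.625 [0.54, -0.215, 0.15] [-0.5059  0.4472 -0.2287  0.8949  0.     -0.5601]
1.625 [0.41, 0.265, 0.3] [ 0.4225  0.172  -0.22    1.1788 -0.      0.3683]
1.625 [0.56, 0.31, 0.1] [ 0.3903  0.5958 -0.1143  0.8607 -0.      0.3361]
(0.78, array([0.4081, 0.211 , 3.2273]), np.float64(0.11509477597612283), [373.3, 190.4], 1594)
(0.69, array([0.4092, 0.3139, 2.9709]), np.float64(0.10708802282660379), [279.5, 187.0], 1555)
15.5
```

View pics/w6.png

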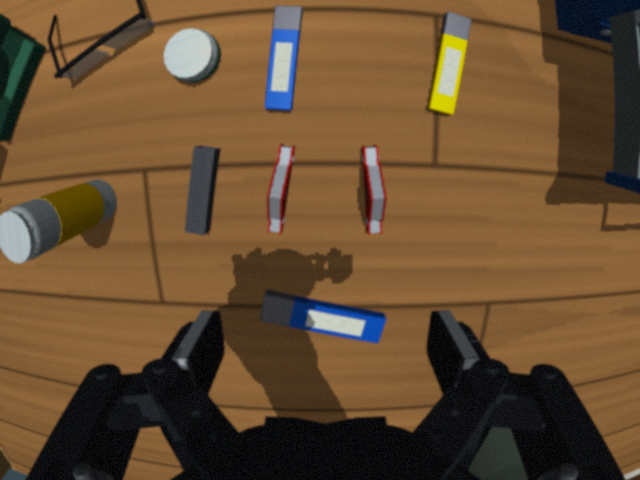

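```bash
cat >> h.py <<'E'
YAW=.055
EX=np.array([np.cos(YAW),np.sin(YAW),0]); EY=np.array([-np.sin(YAW),np.cos(YAW),0])
O0=np.array([.546,-.2154,0])+.0057*EX
S1=O0-.004*EY; S3=O0+.0857*EY
def wrap(a): return (a+np.pi/2)%np.pi-np.pi/2
def look(name,parts,x,y,a,z=.14):
    movep([x,y,z],down(wrap(a)+np.pi/2)); sleep(.3)
    w=Cam("wrist"); r=locate(w,name,parts)
    r=[o for o in r if np.hypot(o[1][0]-x,o[1][1]-y)<.045]
    return w,r
E
python3 - <<'E'
from h import *
np.set_printoptions(precision=4,suppress=True)
for i,(x,y,a) in enumerate(((.409,.212,.08),(.409,.315,-.165))):
    w,r=look("magnet1",MAG,x,y,a); w.save(f"w7{i}")
    for o in r:
        print(o, wrap(o[1][2]))
        m=w.sil(MAG,o[1])
        im=w.img.copy(); cs,_=cv2.findContours((m>.5).astype(np.uint8),0,1); cv2.drawContours(im,cs,-1,(0,255,0),1)
        cv2.imwrite(f"pics/w7f{i}.png",im[:,:,::-1])
print(get_state()["clock"])
E
```

```text
(0.57, array([0.4097, 0.2114, 0.0812]), np.float64(0.07076418255452521), [322.4, 233.3], 3165) 0.08117528217867287
(0.83, array([0.4105, 0.314 , 2.9752]), np.float64(0.08589514115066521), [327.4, 230.8], 3060) -0.16637076620922286
19.3
```

View pics/w7f0.png

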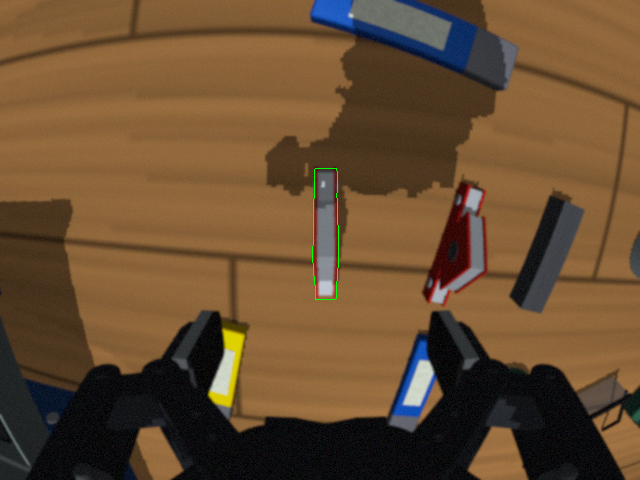

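View pics/w7f1.png

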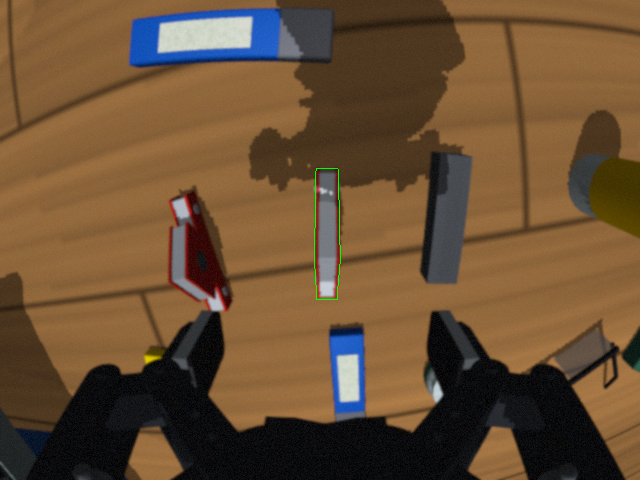

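```bash
cat >> h.py <<'E'
def pick(x,y,a,z,N=40):
    rot=down(wrap(a)+np.pi/2)
    s=get_state()["position"]
    if np.hypot(s[0]-x,s[1]-y)>.03: movep([x,y,max(.14,s[2])],rot)
    move_l([x,y,.14],.15,rot=rot)
    f=move_l([x,y,z],.08,until_force=10)
    grab(N); s=get_state(); print("pick",f,s["position"],s["finger_gap"],s["clock"])
    p=s["position"]; move_l([p[0],p[1],.30],.2)
    print("gap",get_state()["finger_gap"])
E
python3 - <<'E'
from h import *
np.set_printoptions(precision=4,suppress=True)
pick(.4105,.314,-.1664,.028)
t=S3.copy(); t[2]=.28
movep(t,down(YAW+np.pi/2)); sleep(.2)
w=Cam("wrist"); w.save("w8"); s=get_state(); print(s["position"],s["finger_gap"],s["clock"],s["contact_force"])
E
```

```text
pick False [0.4105 0.314  0.0281] 0.18177779185398837 21.7333
gap 0.18012394023276176
[ 0.5471 -0.1287  0.2801] 0.17896806511866076 25.1917 [ 0.0514 -0.362  -1.057 ]
```

View pics/w8.png

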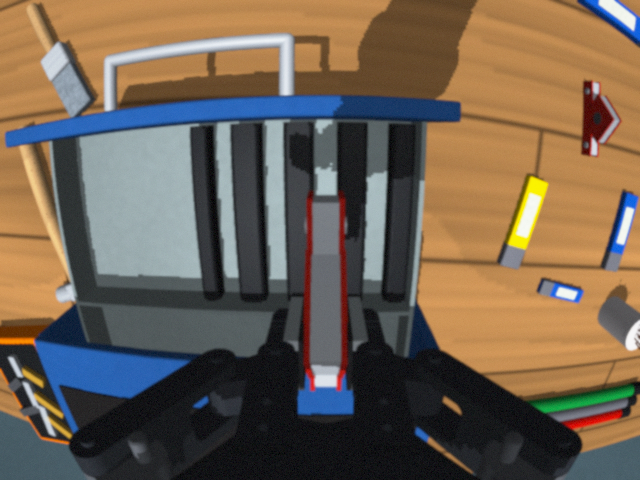

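```bash
cat >> h.py <<'E'
def insert(S,zg):
    """S slot centre, zg = TCP height above the magnet's underside"""
    s=get_state()["position"]
    move_l([S[0],S[1],.094+.022+zg+.006],.1)
    f=move_l([S[0],S[1],.094+zg+.0005],.03,until_force=12)
    sleep(.2); s=get_state(); print("insert",f,s["position"],s["contact_force"],s["position"][2]-.094-zg)
    return f
def release(up=.30):
    let_go(); sleep(.2); p=get_state()["position"]; move_l([p[0],p[1],up],.2); print("released",get_state()["clock"])
E
python3 - <<'E'
from h import *
np.set_printoptions(precision=4,suppress=True)
insert(S3,.028)
w=Cam("wrist"); w.save("w9"); 
E
```

```text
insert False [ 0.5471 -0.1296  0.1227] [-0.6048 -0.8693 -1.312 ] 0.0006627748976022162
```

View pics/w9.png

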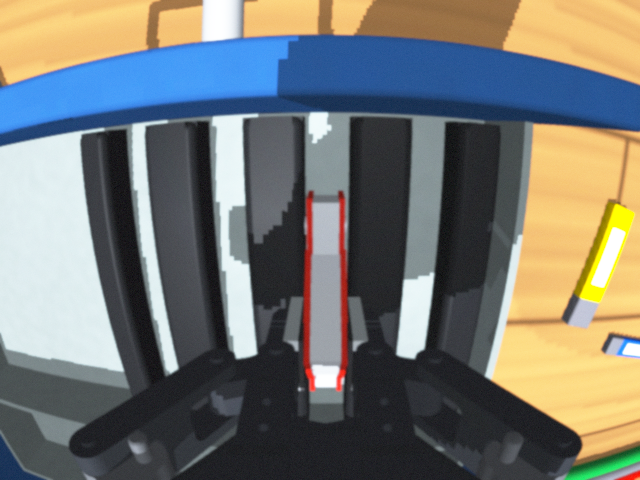

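```bash
python3 - <<'E'
from h import *
np.set_printoptions(precision=4,suppress=True)
release()
w=Cam("wrist"); w.save("w10")
r=locate(w,"magnet1",MAG,z=.094)
for o in r: print(o[0],o[1],o[2], ((np.r_[o[1][:2],0]-S3)@EX,(np.r_[o[1][:2],0]-S3)@EY))
pick(.4097,.2114,.0812,.028)
t=S1.copy(); t[2]=.28
movep(t,down(YAW+np.pi/2)); sleep(.2)
insert(S1,.028)
w=Cam("wrist"); w.save("w11"); 
E
```

```text
released 29.8833
0.97 [ 0.4264  0.1371 -0.0447] 0.41555631147363015 (np.float64(-0.10575264795073752), np.float64(0.27286307449859004))
0.78 [ 0.5463 -0.1304  0.054 ] 0.0766430902482681 (np.float64(-0.0007599763805500678), np.float64(-0.0008745197531784763))
pick False [0.4098 0.2114 0.0281] 0.17987371320970014 34.75
gap 0.1772716345553932
insert False [ 0.552  -0.2191  0.1226] [ 0.0065 -0.7093 -2.1649] 0.0006462676418363365
```

View pics/w10.png

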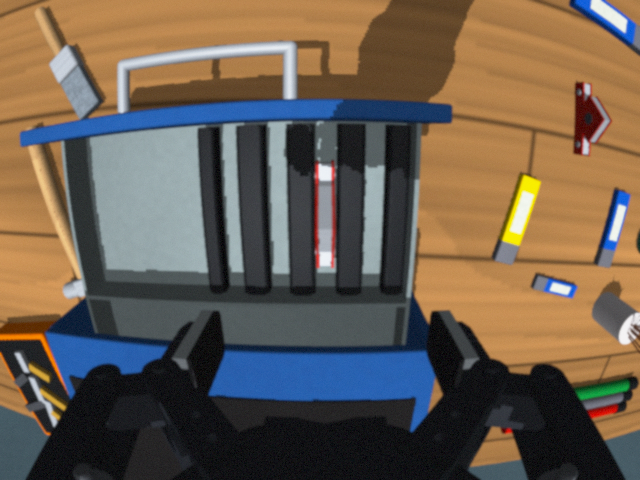

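View pics/w11.png

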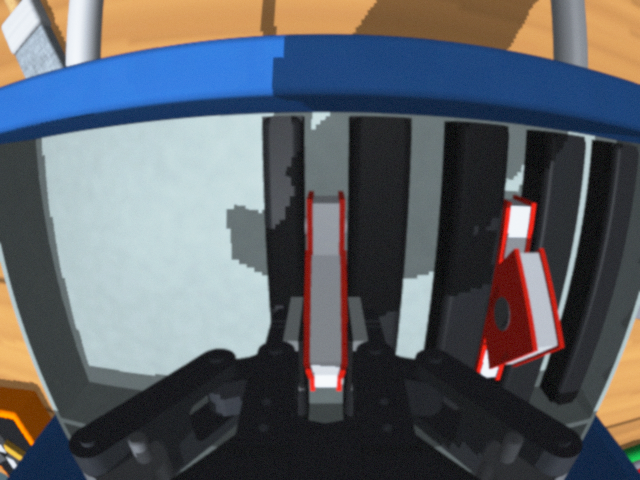

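```bash
cat >> h.py <<'E'
B=O0-.1005*EY
E
python3 - <<'E'
from h import *
np.set_printoptions(precision=4,suppress=True)
release()
w=Cam("wrist"); w.save("w12")
for o in locate(w,"magnet1",MAG,z=.094): print(o[0],o[1],o[2], ((np.r_[o[1][:2],0]-S1)@EX,(np.r_[o[1][:2],0]-S1)@EY))
t=Cam("top"); t.save("t3")
for n in ("case_blue","case_yellow"):
    for o in locate(t,n,CASE): print("top",n,o[:4])
w,r=look("case_yellow",CASE,.561,.125,-.16,.18); w.save("w13"); 
for o in r: print(o[:4])
w,r=look("case_blue",CASE,.5606,.311,-.09,.18); w.save("w14"); 
for o in r: print(o[:4])
E
```

```text
released 42.8167
0.92 [ 0.5512 -0.2201  0.0651] 0.07984053385572643 (np.float64(-0.0007518971392278669), np.float64(-0.0009626177291639637))
0.7 [ 0.5357  0.1979 -0.1182] 0.10033178757833883 (np.float64(0.006740532735625518), np.float64(0.41721750342012753))
0.55 [ 0.5464 -0.1291  3.2241] 0.17506914293462816 (np.float64(-0.0005624040808804425), np.float64(0.09010360875976137))
top case_blue (0.89, array([ 0.5608,  0.312 , -0.0875]), np.float64(0.20389096082125413), [219.3, 215.2])
top case_blue (0.7, array([0.2522, 0.2827, 1.346 ]), np.float64(0.1448572212232957), [226.9, 324.9])
top case_blue (0.56, array([0.6572, 0.2041, 1.4394]), np.float64(0.553470658094107), [250.0, 187.2])
top case_yellow (0.88, array([0.5611, 0.1261, 2.958 ]), np.float64(0.18557405313966435), [280.5, 214.4])
top case_yellow (0.47, array([ 0.5722, -0.182 ,  0.4372]), np.float64(0.8745208746318399), [365.8, 219.2])
(0.64, array([ 0.5581,  0.3104, -0.0967]), np.float64(0.038809323446753696), [328.7, 215.0])
```

View pics/w12.png

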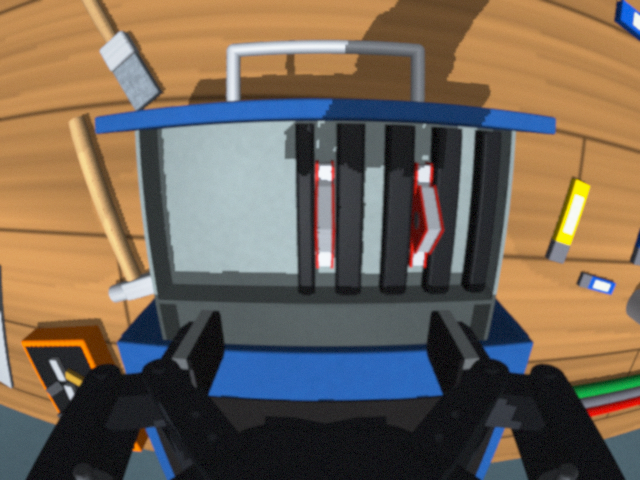

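View pics/w14.png

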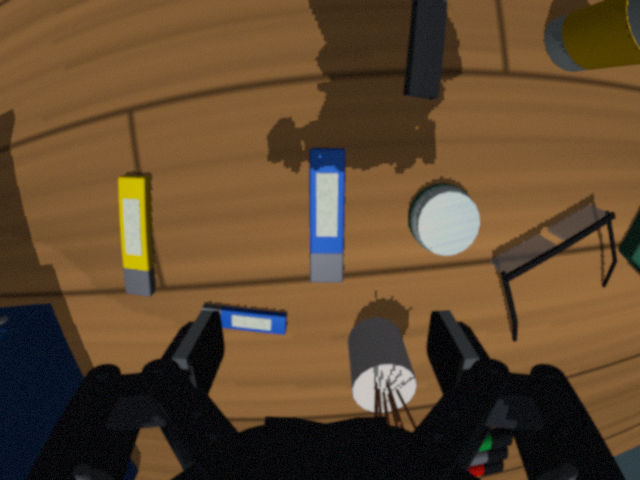

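```bash
python3 - <<'E'
from h import *
np.set_printoptions(precision=4,suppress=True)
pick(.5581,.3104,-.0967,.003,N=30)
w=Cam("wrist"); w.save("w15a")
t=B.copy(); t[2]=.28
movep(t,down(YAW+np.pi/2)); sleep(.2)
w=Cam("wrist"); w.save("w15")
for o in locate(w,"magnet1",MAG,z=.094): print(o[0],o[1],o[2])
s=get_state();print(s["finger_gap"],s["clock"])
E
```

```text
pick False [0.5583 0.3105 0.0032] 0.33897987760587656 48.825
gap 0.3401311159621744
0.97 [ 0.5512 -0.2187  3.2352] 0.17253683409044263
0.69 [ 0.5465 -0.1261  3.301 ] 0.2834654304157296
0.3437146475271485 53.0417
```

View pics/w15.png

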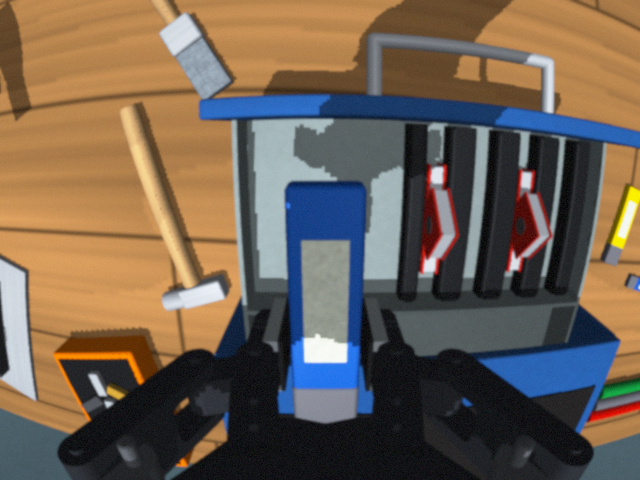

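```bash
python3 - <<'E'
from h import *
np.set_printoptions(precision=4,suppress=True)
t=B.copy()
t[2]=.13; move_l(t,.12)
t[2]=.094+.0035; print(move_l(t,.05,until_force=10)); s=get_state(); print(s["position"],s["contact_force"])
release()
w=Cam("wrist"); w.save("w16")
for o in locate(w,"case_blue",CASE,z=.094): print(o[:4])
w,r=look("case_yellow",CASE,.561,.125,-.16,.18); w.save("w17"); 
for o in r: print(o[:4])
if not r: print([o[:4] for o in locate(Cam("wrist"),"case_yellow",CASE)])
E
```

```text
True
[ 0.5568 -0.3149  0.0972] [0.3764 0.5223 3.4165]
released 57.0417
(0.72, array([ 0.5569, -0.3155,  0.064 ]), np.float64(0.04668895439798415), [323.4, 214.1])
(0.63, array([0.6193, 0.1343, 1.2978]), np.float64(0.46547211907390407), [630.7, 280.2])
(0.76, array([ 0.5597,  0.124 , -0.1855]), np.float64(0.05751774725803793), [328.2, 215.4])
```

View pics/w16.png

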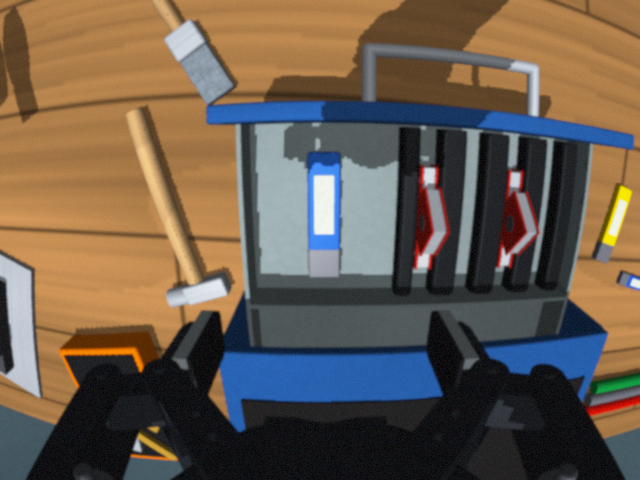

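View pics/w17.png

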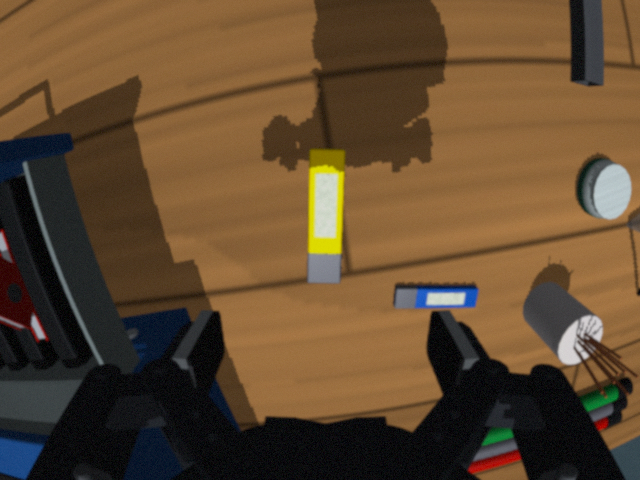

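```bash
python3 - <<'E'
from h import *
np.set_printoptions(precision=4,suppress=True)
pick(.5597,.124,-.1855,.003,N=30)
C=np.array([.5569,-.3152,.28])
movep(C,down(YAW+np.pi/2)); sleep(.2)
w=Cam("wrist"); w.save("w18"); print(get_state()["finger_gap"])
for o in locate(w,"case_blue",CASE,z=.094): print(o[:4])
C[2]=.145; move_l(C,.12)
C[2]=.108+.0035; print(move_l(C,.04,until_force=8)); s=get_state(); print(s["position"],s["contact_force"])
w=Cam("wrist"); w.save("w19")
release()
w=Cam("wrist"); w.save("w20")
for o in locate(w,"case_yellow",CASE,z=.108): print(o[:4])
for o in locate(w,"magnet1",MAG,z=.094): print(o[:4])
E
```

```text
pick False [0.5599 0.124  0.0032] 0.3398487924491783 62.0333
gap 0.34528459269376094
0.3407424311678915
(0.79, array([ 0.557 , -0.3164,  0.0487]), np.float64(0.8040304888338865), [324.0, 164.1])
(0.78, array([0.6169, 0.1268, 1.3004]), np.float64(0.38211261666799623), [630.8, 284.8])
True
[ 0.5565 -0.3148  0.1112] [0.5468 0.4385 4.9795]
released 69.6167
(0.59, array([ 0.5567, -0.316 ,  0.0544]), np.float64(0.0821722076951813), [321.8, 215.0])
(0.82, array([ 0.5518, -0.218 ,  3.2315]), np.float64(0.17448905947369286), [428.7, 217.6])
(0.64, array([ 0.547 , -0.1259,  0.1624]), np.float64(0.26842914975882404), [514.6, 222.1])
```

View pics/w20.png

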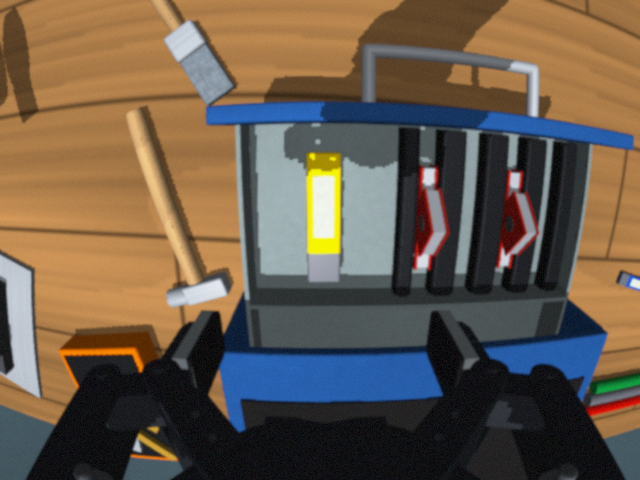

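```bash
python3 - <<'E'
from h import *
np.set_printoptions(precision=4,suppress=True)
t=Cam("top"); t.save("t4")
h=np.array([.412,-.2265,0]); r=down(YAW+np.pi/2)
grab(20)
p=h-.07*EX; 
movep(p+[0,0,.30],r); move_l(p+[0,0,.165],.15)
st=get_state()["position"]
# contact
f=move_l(h-.012*EX+[0,0,.165],.03,until_force=2.5); s=get_state(); print("contact",f,(s["position"]-h)@EX,s["contact_force"],s["clock"])
w=Cam("wrist"); w.save("w21")
E
```

```text
contact True -0.01363234917680168 [ 0.4402 -0.0158  0.5483] 74.3333
```

View pics/w21.png

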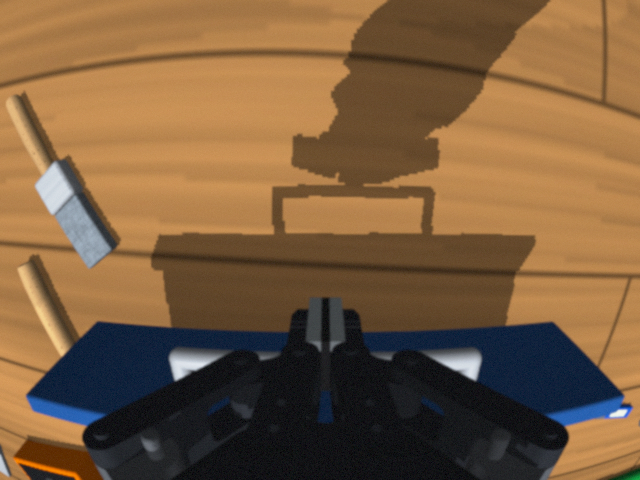

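View pics/t4.png

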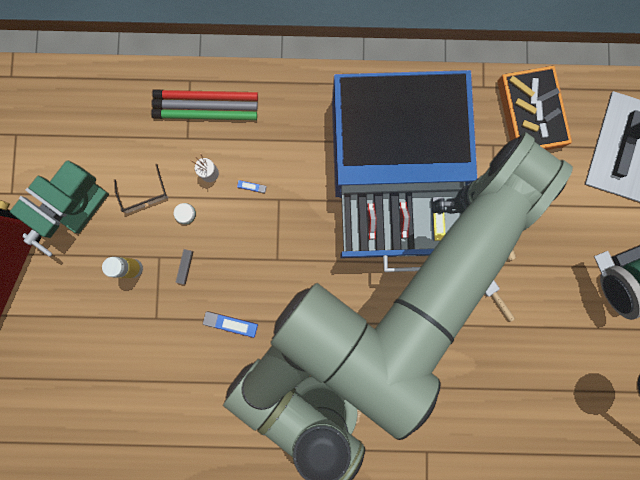

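```bash
python3 - <<'E'
from h import *
np.set_printoptions(precision=4,suppress=True)
p0=get_state()["position"]
for i in range(4):
    p=get_state()["position"]; d=(p-p0)@EX
    if d>.185: break
    q=p0+EX*.186; q[2]=p0[2]
    f=move_l(q,.05,until_force=14); s=get_state(); print(f,(s["position"]-p0)@EX,s["contact_force"],s["clock"])
    if (s["position"]-p0)@EX>.174: break
w=Cam("wrist"); w.save("w22")
E
```

```text
True 0.17946954465604462 [-0.2079  0.1467 -0.0707] 77.7167
```

View pics/w22.png

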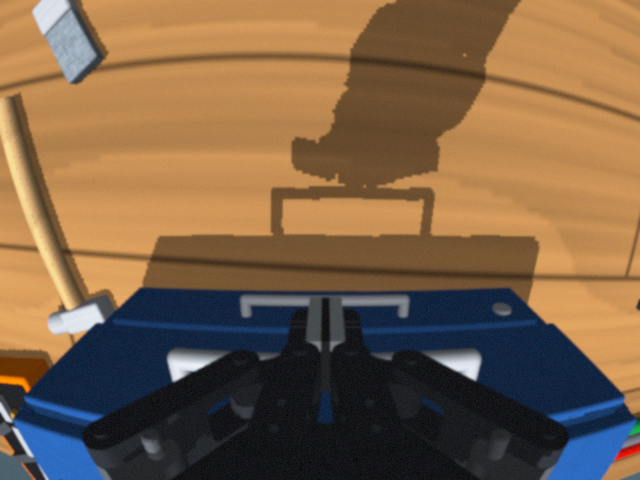

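```bash
python3 - <<'E'
from h import *
np.set_printoptions(precision=4,suppress=True)
p=get_state()["position"]
print(move_l(p+.012*EX,.015,until_force=12)); s=get_state(); print((s["position"]-p)@EX,s["contact_force"])
p=s["position"]; move_l(p-.06*EX,.1); p=get_state()["position"]; move_l(p+[0,0,.13],.15)
movep([.33,-.1,.35],down(YAW+np.pi/2)); 
set_joints([-1.315,.326,-.193,1.052,0,1.437]); sleep(.3)
t=Cam("top"); t.save("t5"); c=t.img[50:240,310:530]
cv2.imwrite("pics/t5c.png",cv2.resize(c,None,fx=3.5,fy=3,interpolation=cv2.INTER_CUBIC)[:,:,::-1])
s=Cam("scene"); s.save("s5"); print(get_state()["clock"])
E
```

```text
True
1.1286957961539265e-06 [-0.092  -0.1145  0.4028]
83.0417
```

View pics/t5.png

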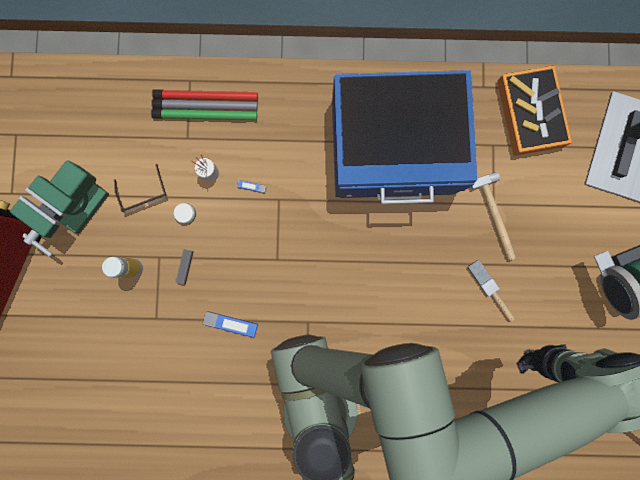

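View pics/t5c.png

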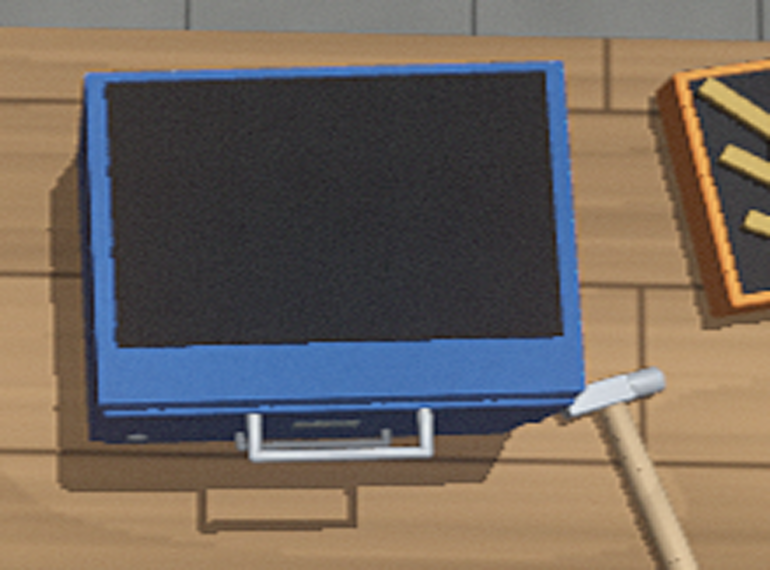

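View pics/s5.png

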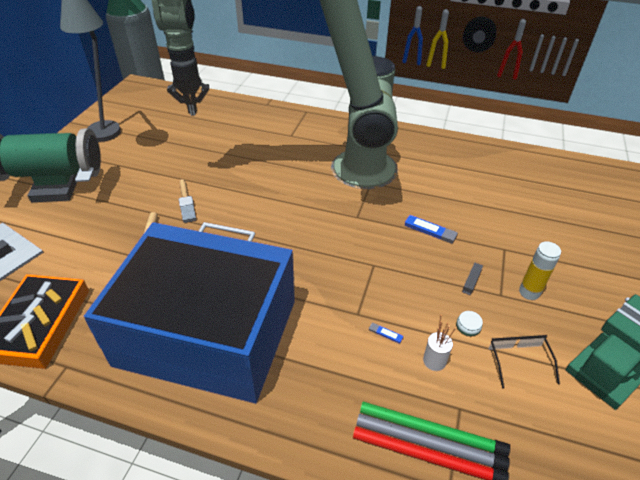

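```bash
python3 - <<'E'
from h import *
np.set_printoptions(precision=4,suppress=True)
h=np.array([.412,-.2265,0]); r=down(YAW+np.pi/2)
c=h+(-.0136+.1795)*EX
p=c-.05*EX
movep([.33,-.1,.35],r); movep(p+[0,0,.30],r); move_l(p+[0,0,.165],.15)
f=move_l(c+.012*EX+[0,0,.165],.02,until_force=12); s=get_state(); print(f,(s["position"]-c)@EX,s["contact_force"])
sleep(.3); print((get_state()["position"]-c)@EX)
p=get_state()["position"]; move_l(p-.06*EX,.1); p=get_state()["position"]; move_l(p+[0,0,.13],.15)
movep([.33,-.1,.35],r); set_joints([-1.315,.326,-.193,1.052,0,1.437]); sleep(.5)
t=Cam("top"); print(t.onplane([(383,202.5),(432.5,200.5)],.18), silhouettes("top","magnet1").__len__(), get_state()["clock"])
c=t.img[150:240,320:490]; cv2.imwrite("pics/t6c.png",cv2.resize(c,None,fx=4,fy=4,interpolation=cv2.INTER_CUBIC)[:,:,::-1])
E
```

```text
True -9.981717850039115e-05 [-0.3144  0.0708 -0.272 ]
-0.0004002019277231829
[[ 0.5887 -0.152   0.18  ]
 [ 0.5969 -0.283   0.18  ]] 0 94.4
```

View pics/t6c.png

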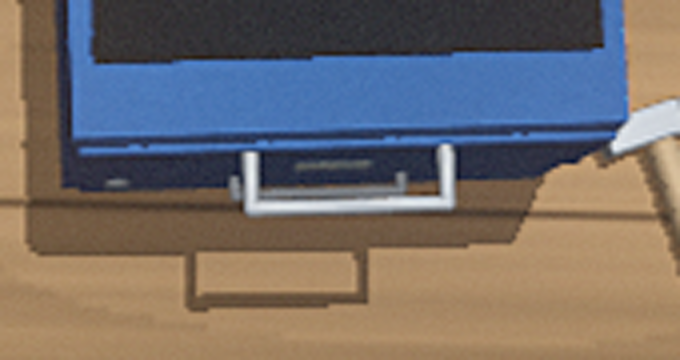

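```bash
python3 -c "
from cell import *
sign_off()"
```

```text
the job is handed in; nothing more can be done
```

I opened the drawer to its stop, put both magnets and both cases in it, pushed it shut and handed the job in at about 94 s. The interface gives no verdict, and I could not see inside the drawer once it was closed.

- **Drawer:** I hooked the handle and pulled until the 18 N force stop. The closing push then travelled 179.5 mm, which fits the full 180 mm range. A second 12 N push stopped at the same place, within 0.5 mm.
- **Magnets:** Only two were visible in the top, scene and wrist views. They went into slots 3 and 1, and each went down to floor height without jamming. After release, the wrist pictures showed both upright and within about 1 mm of the slot centre lines.
- **Cases:** The blue one (the 120 mm size) lies flat in the middle of the bay, and the yellow one lies flat on top of it. I checked this in the pictures before closing.
- **Last pictures:** The other things on the bench looked unmoved, and the arm was clear of everything.

**Checks that disagreed:**
- One confirming push returned at once with no movement, so I approached afresh and repeated it.
- The top camera put the magnets 3 to 5 mm off from the wrist camera, and I used the wrist values.
- In the last wide views after filling the drawer, the fit for the slot 3 magnet was poor (error 0.27, about 4 mm off sideways). I put this down to the oblique view, because the earlier view from straight above had fitted well.

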